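# Release the ratchet stay and close the spice-shelf tray

## Robot

A 6-joint arm with a two-finger parallel gripper is mounted at the origin on the work surface. World frame = base frame: x ahead of the robot, y to its left, z up, the work surface at z = 0. Lengths are in m, angles in rad, forces in N, time in s.
With the tool pointing down it reaches from about 0.35 to 0.975 m from the base axis. Payload 4.9 kg.
Tool frame: the origin (TCP) lies on the centre line of the jaws, within the pads' length; the fingertips stand 14 mm ahead of it and the grasp point (between the pads) lies 5 mm behind it; y points along the fingers, z is the direction in which the jaws open and shut, and the axes are right-handed (so a half turn about y gives the same grasp; the last joint's range is limited). The gripper opens to 85 mm and grips with 20 to 120 N. Pads are 22 mm wide; open, the fingers measure 114 mm over their backs; the gripper's body (76 mm by 85 mm) begins 54 mm behind the grasp point. The pads swing forward as they close: fully open they stand 13 mm farther back than shut.
Start: joints at [1.12, 0.053, 1.613, -0, 1.476, -0.119], TCP at [0.204, 0.591, 0.245] pointing down, gripper open.
Joint ranges: [-3.01, 3.01], [-1.01, 2.22], [0.06, 2.58], [-1.02, 4.17], [0.09, 2.62], [-3.14, 3.14]. Speed limits (rad/s): [2.57, 2.57, 3.14, 3.14, 3.14, 3.14].

## Interface

Orientations are given as a rotation vector (axis times angle).
In Python, from station import ctrl gives the robot as it stands.
- The arm moves only by the tool servo_tool, never from a script. Its arguments are lists of equal length, an entry for each row: "delta_pos": the shift along the tool's x, y, z in m, a list of three; "dr": the turn, a rotation vector about the tool's x, y, z in degrees, a list of three; "grip": the opening, from 0 (shut) to 1 (fully open). In form: {"delta_pos": [[x, y, z], ...], "dr": [[rx, ry, rz], ...], "grip": [grip, ...]}. A call has 1 to 5 rows; each row shifts and turns the pose as measured when the row begins, along the tool's axes as they then stand; what a row does not reach is not made up. A row lasts 1/8 s, in which the tool goes at most 62.5 mm and 10.7 degrees, less where a joint would pass 70% of its speed; a pose out of reach is approached as far as the arm can. A call is refused whole if a number of a shift passes 0.0625 or a number of a turn 10.7, either way. A call with a gripper value outside its range is refused whole. The fingers move at their own pace and stop on an object; "grip_force" is the grip in N (left out, the last holds). Time passes only in rows, so rows that do not move let the fingers close. It gives the time, the measured TCP pose, the force and the opening at its end, in the units of the state.
- ctrl.get_obs(): the state, without advancing time (a new reading comes with each control period).
- ctrl.get_image(name): name is "scene" or "top" or "wrist"; returns the picture (480x640x3 uint8, red, green, blue); there is no depth.
- ctrl.camera_params(name): a dict with "fovy" (degrees; the focal length in pixels is half the picture's height over the tangent of half this angle, whatever the lens; pixels are square), "cx", "cy" (the principal point, pixels), "eye" and "rotation" of the camera in the world. Camera axes: x right, y down, z forward; pixel columns grow to the right and rows downward; lengths in m; the calibration is good to about 2 mm. A picture is of the moment at which its call begins: read the wrist's pose just before it. camera_params takes no time and is no camera call; for the wrist camera it gives the pose at the moment of the call.
- ctrl.finish_job(): hands the job in, once; it reports no verdict.
Trained networks look in the newest picture that a camera, given by its name, has taken for a name from the list of things; names that differ only in an ending like _2 or _b are one class to them, and where a whole thing is asked for, a point or a joint stands for the part that bears it (a point fixed in the world has none). Each returns a list of dicts, best first, with "score" (0 to 1); they miss things now and then, are a little off and sometimes report something else, mostly with a low value. They report only what shows in the picture. A call takes as long as a camera call. They do not tell look-alikes from the thing itself.
- ctrl.masks_of(camera, label): "pixels" (480x640 bool, what is visible of it) and "extent" ([left, top, right, bottom] in pixels, round what is visible of it).
The state is a dict: "t": time; "q": joint angles; "dq": joint speeds; "effort": joint torques, N m; "tool_pos": TCP position; "tool_rot": TCP orientation; "contact_force": force on the tool from outside, world axes, zero at the start; "wrist_torque": the same for the moment, N m; "opening": finger opening in m.
Only numpy, scipy, OpenCV 4.12 (cv2) and the standard library are available. Lean on these libraries where they do the work, as an engineer would, in place of code of your own. Each camera call takes 0.05 s, during which the arm holds its last target.

## Task

The beech tray under the spice shelf has been left pulled out, and its ratchet will not let it slide back in: flip the red-balled ratchet lever over to the back, so that it stays there with the pawl lifted clear, and push the tray gently and fully home with the spoon still lying in it. Then flip the lever forward again, so that the pawl is down on the rack for next time. Leave the tins, the jar and the mortar standing where they are.

Things in the scene. Friction and masses are not known exactly. Their poses are not given: they have to be found in the camera images.
- shelf: Fixed spice shelf: two beech cheeks 285 deep, 16 thick, 78 mm high, outer faces 352 apart, under a cedar plank (400 wide, 190 deep, top 98 mm up, front edge 80 mm behind the cheek fronts). Origin on the counter midway between the cheek fronts; x points into the shelf (the way the tray closes), y left, z up. Tins stand in a row on it, at least 160 mm behind the cheek fronts.
- tray (a joint): How far the beech tray is pulled out, m: 0 = fully home (front board flush with the cheek fronts, hard stop), at most 0.13. Sliding friction about 2.5 N. While the pawl is down the tray can be pulled out further but not pushed in (only up to 14 mm of slack to the next tooth).
- tray_front (a point): Centre of the outer face of the tray's front board (board 312 mm wide, 16 mm thick, from 10 to 58 mm above the counter; this point at 34 mm). Moves with the tray. Push here along the shelf's +x to close it.
- tray_floor (a point): Point on the tray's inner floor (22 mm above the counter), 132 mm behind the front face, midway across. Inside the tray is 224 mm long and 288 mm wide, walls 36 mm high. A steel rack of saw teeth (pitch 14 mm, 9 mm high) runs back along the top of its right wall.
- ratchet (a joint): Angle of the ratchet lever, rad: 0 to 0.26 = forward, leaning about 30 degrees towards the tray front, pawl down in the rack; 0.52 = upright; 1.05 = flipped back, leaning 30 degrees over the plank against its stop, pawl lifted clear. Weighted by its ball, it turns easily (under 1 N at the ball) and falls by itself to whichever side of upright it is on.
- lever_ball (a point): Centre of the red steel ball (24 mm diameter) at the end of the lever, 70 mm from the pivot. Moves with the lever: 20 mm behind the cheek fronts and 153 mm up when forward, 90 mm behind and 153 mm up when flipped back, 162 mm up when upright.
- lever_pivot (a point): Pivot of the ratchet lever, fixed to the right-hand cheek: 55 mm behind the cheek fronts, 150 mm to the right of the middle, 92 mm up. The lever swings in the vertical plane along the shelf's x axis. The steel bracket beside it reaches 108 mm up.
- spoon: Loose steel measuring spoon, 150 mm long, lying across the tray; bowl 48 mm across and 16 mm high, 6 mm round handle. Origin under the bowl, x axis along the handle.
- tin0: Round aluminium spice tin, 58 mm diameter, 70 mm high, screw lid, terracotta band; loose, standing on the plank. Origin at the centre of its underside, z up.
- tin1: The same tin with a yellow band.
- tin2: The same tin with a green band.
- tin3: The same tin with a red band.
- jar: Amber glass jar, 60 mm diameter, 90 mm high, loose, on the counter to the right of the shelf. Origin at the centre of its underside, z up.
- mortar: Blue ceramic mortar, 120 mm across the rim, 85 mm high, with a white pestle in it that rises to 145 mm; loose, on the counter to the right of the shelf. Origin at the centre of its underside, z up.
Things that resemble listed ones, but are neither listed nor needed, are in the scene too. Of the things that look like the spoon, the middle-sized one is meant.

How it is judged:
By the outcome, as a careful person would: the job done as asked, in the order asked, and still so for the second after the job is handed in, with the robot touching nothing.
It also fails if it takes over 51 s, if anything falls off the work surface, if the arm or the gripper's body presses on something with over 40 N, if the wrist force passes 120 N, or if a joint passes its speed limit or range.

## Working session

There is one attempt and no reset: what is moved stays moved. The work goes in short steps, Python scripts to look and compute and a tool call to move; the robot and the scene stay as the last step left them, time stands still between calls to the robot, and variables do not carry over. Pictures are saved under pics/ and viewed, and the job is handed in when it is done.

Besides the shell and the picture viewer there is one more tool, called after "Emit:" by a JSON object that holds its "op" and its "data", one argument or row to a line. servo_tool: Moves the arm, as the interface text tells. Its arguments: {"type":"object","properties":{"delta_pos":{"type":"array","items":{"type":"array","items":{"type":"number"}}},"dr":{"type":"array","items":{"type":"array","items":{"type":"number"}}},"grip":{"type":"array","items":{"type":"number"}},"grip_force":{"type":"number"}},"required":["delta_pos","dr","grip"]}

```bash
ls; mkdir -p pics
python3 - <<'E'
from station import ctrl
import cv2
o=ctrl.get_obs(); print(o)
for n in ("scene","top","wrist"):
    im=ctrl.get_image(n); cv2.imwrite(f"pics/{n}0.png",im[:,:,::-1]); print(n,ctrl.camera_params(n))
E
```

```text
pics
{'t': 0.0, 'q': array([ 1.11998404e+00,  5.33588140e-02,  1.61426333e+00, -6.91332569e-06,
        1.47595615e+00, -1.19021624e-01]), 'dq': array([ 0.00144336, -0.00042735,  0.00062166, -0.00231658,  0.00081331,
       -0.00045841]), 'effort': array([ 9.17788602e-04, -3.93696356e+01, -3.70175171e+01, -2.69451175e-05,
        7.23664052e-03,  8.48979852e-06]), 'tool_pos': array([0.20334922, 0.59039101, 0.24408007]), 'tool_rot': array([-1.55698009,  0.26087417, -0.26000436]), 'contact_force': array([ 0.13122011, -0.9660279 ,  0.45066651]), 'wrist_torque': array([ 0.00625685, -0.01867821,  0.05817316]), 'opening': 0.08524855463683524}
scene {'fovy': 48.05633765034682, 'cx': 323.08374665422235, 'cy': 249.07953871269532, 'eye': array([1.54479663, 0.23034802, 0.86294152]), 'rotation': array([-1.43091332, -1.94009059,  0.98492861])}
top {'fovy': 51.617953166195484, 'cx': 318.83405877271935, 'cy': 246.253525330149, 'eye': array([ 0.50274553, -0.09380949,  1.07138946]), 'rotation': array([-2.15923864,  2.18157126, -0.06077282])}
wrist {'fovy': 68.81772954635123, 'cx': 322.63462198011445, 'cy': 238.42023505019503, 'eye': array([0.12449734, 0.61757643, 0.37305691]), 'rotation': array([2.32582388, 1.65785009, 0.27718893])}
```

View pics/scene0.png

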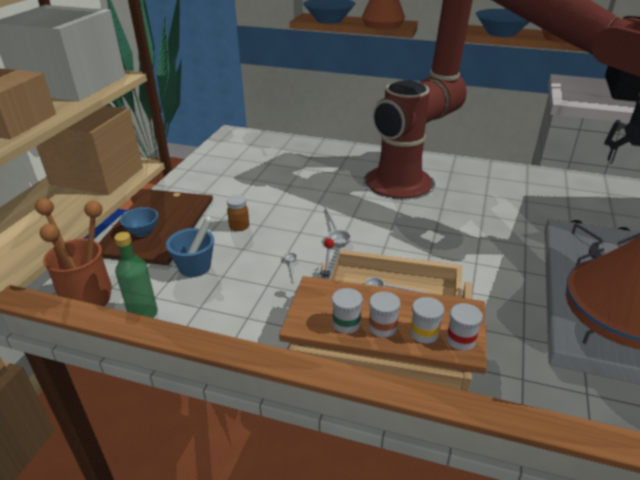

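View pics/top0.png

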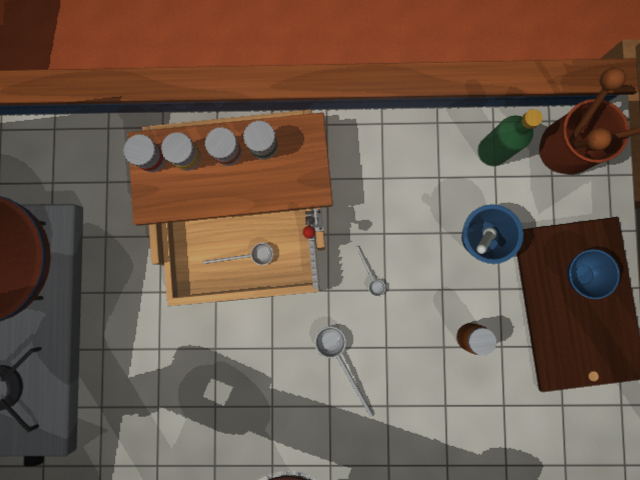

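View pics/wrist0.png

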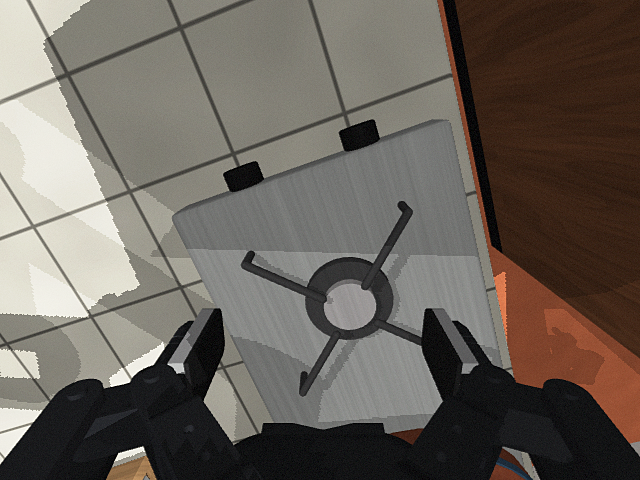

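The scene image shows the shelf at (385,330), with the red ball forward at (329,242). The top image shows the ball at (309,232), the tray front edge from (170,302) to (318,289), and the plank front edge from (133,222) to (331,205). 

Spoon-like things in the top image: one in the tray (262,254), middle-sized; a large one (330,341) on the counter; a small one (377,287) on the counter. The tray one is meant, and there is only one red ball.

```bash
cat > h.py <<'E'
import numpy as np, cv2
from scipy.spatial.transform import Rotation as R
from station import ctrl
def cam(n):
    p=ctrl.camera_params(n); f=240/np.tan(np.radians(p['fovy']/2)); return p,f,R.from_rotvec(p['rotation']).as_matrix()
def ray(c,u,v):
    p,f,M=c; return p['eye'], M@np.array([(u-p['cx'])/f,(v-p['cy'])/f,1])
def atz(c,u,v,z):
    e,d=ray(c,u,v); return e+d*(z-e[2])/d[2]
def proj(c,X):
    p,f,M=c; q=(np.atleast_2d(X)-p['eye'])@M; return np.c_[p['cx']+f*q[:,0]/q[:,2],p['cy']+f*q[:,1]/q[:,2]]
E
python3 - <<'E'
from h import *
c=cam('top'); im=cv2.imread('pics/top0.png')
cv2.imwrite('pics/topc.png',cv2.resize(im[95:315,115:345],None,fx=3.4,fy=2.7,interpolation=cv2.INTER_CUBIC))
for u,v,z in [(133,224,.098),(331,205,.098),(325,113,.098),(309,232,.153),(170,305,.058),(318,291,.058)]: print(u,v,atz(c,u,v,z).round(4))
for n in ('top','scene'):
  ctrl.get_image(n); c=cam(n)
  for l in ('lever_ball','spoon','shelf','tray_front','tin0','tin1','tin2','tin3','jar','mortar'):
    for m in ctrl.masks_of(n,l)[:3]:
        ys,xs=np.nonzero(m['pixels']); print(n,l,round(m['score'],2),np.round(m['extent']),xs.mean().round(1),ys.mean().round(1),len(xs))
E
```

```text
133 224 [0.6281 0.2977 0.098 ]
331 205 [ 0.6612 -0.097   0.098 ]
325 113 [ 0.848  -0.0871  0.098 ]
309 232 [ 0.602  -0.0553  0.153 ]
170 305 [0.4656 0.2341 0.058 ]
318 291 [ 0.4914 -0.0687  0.058 ]
top lever_ball 0.65 [302. 217. 314. 237.] 308.3 228.5 214
top spoon 0.82 [202. 243. 273. 266.] 253.4 254.9 494
top spoon 0.52 [356. 244. 385. 299.] 375.1 284.7 253
top shelf 0.59 [130. 108. 332. 308.] 237.0 211.1 28554
top shelf 0.39 [242. 124. 279. 160.] 260.2 139.5 995
top tray_front 0.64 [159. 209. 319. 308.] 237.5 258.1 11995
top tin0 0.97 [126. 137. 164. 173.] 143.6 153.4 1123
top tin0 0.96 [206. 130. 239. 165.] 222.7 146.5 1020
top tin0 0.95 [156. 135. 201. 168.] 180.4 151.3 1037
top tin1 0.97 [126. 137. 164. 173.] 143.6 153.4 1123
top tin1 0.96 [206. 130. 239. 165.] 222.7 146.5 1020
top tin1 0.95 [156. 135. 201. 168.] 180.4 151.3 1037
top tin2 0.97 [126. 137. 164. 173.] 143.6 153.4 1123
top tin2 0.96 [206. 130. 239. 165.] 222.7 146.5 1020
top tin2 0.95 [156. 135. 201. 168.] 180.4 151.3 1037
top tin3 0.97 [126. 137. 164. 173.] 143.6 153.4 1123
top tin3 0.96 [206. 130. 239. 165.] 222.
[... 755 characters left out ...]
4 [370. 292. 398. 335.] 383.8 313.3 1101
scene tin0 0.72 [330. 290. 362. 335.] 347.0 310.3 1181
scene tin1 0.95 [410. 298. 445. 346.] 426.6 319.9 1261
scene tin1 0.94 [370. 292. 398. 335.] 383.8 313.3 1101
scene tin1 0.72 [330. 290. 362. 335.] 347.0 310.3 1181
scene tin2 0.95 [410. 298. 445. 346.] 426.6 319.9 1261
scene tin2 0.94 [370. 292. 398. 335.] 383.8 313.3 1101
scene tin2 0.72 [330. 290. 362. 335.] 347.0 310.3 1181
scene tin3 0.95 [410. 298. 445. 346.] 426.6 319.9 1261
scene tin3 0.94 [370. 292. 398. 335.] 383.8 313.3 1101
scene tin3 0.72 [330. 290. 362. 335.] 347.0 310.3 1181
scene jar 0.63 [227. 196. 251. 231.] 237.6 213.3 709
scene mortar 0.86 [165. 218. 215. 277.] 192.5 249.8 1946
```

View pics/topc.png

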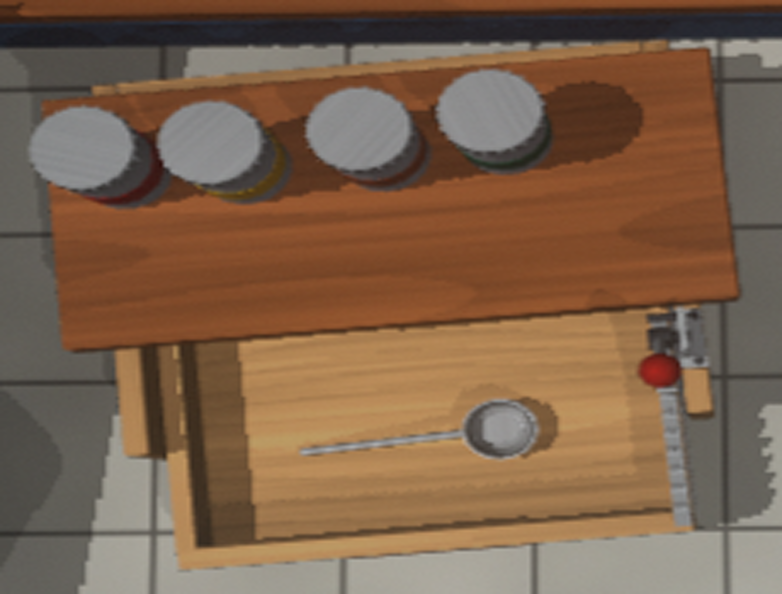

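```bash
cat >> h.py <<'E'
def S(p,X):
    X=np.atleast_2d(X); c,s=np.cos(p[2]),np.sin(p[2]); return np.c_[p[0]+c*X[:,0]-s*X[:,1],p[1]+s*X[:,0]+c*X[:,1],X[:,2]]
E
python3 - <<'E'
from h import *
from scipy.optimize import least_squares
ct=cam('top'); cs=cam('scene')
pl=[[.08,.2,.098],[.08,-.2,.098],[.27,-.2,.098],[.27,.2,.098]]
T=np.array([[134.4,224.3],[332.1,205.4],[323.8,113.5],[128,133]])
ball=np.array([[.020,-.150,.153]])
def fun(q,full=False):
    s=q[:3]; t=q[3]
    tr=[[-t,.156,.058],[-t,-.156,.058]]
    P=np.r_[pl,ball,tr]; 
    r=proj(ct,S(s,P))-np.r_[T,[[308.8,232]],[[168.5,305.5],[318.3,290.5]]]
    P2=np.r_[ball]; r2=proj(cs,S(s,P2))-[[329,242.5]]
    return np.r_[r,r2] if full else np.r_[r,r2].ravel()
o=least_squares(fun,[.56,.1,.08,.1],loss='soft_l1')
print(o.x, fun(o.x,True).round(1))
# triangulate ball
A=[];b=[]
for c,u,v in((ct,308.8,232),(cs,329,242.5)):
    e,d=ray(c,u,v); d/=np.linalg.norm(d); Q=np.eye(3)-np.outer(d,d); A.append(Q);b.append(Q@e)
print(np.linalg.lstsq(np.vstack(A),np.hstack(b),rcond=None)[0], S(o.x,ball))
im=cv2.imread('pics/scene0.png'); 
for p in proj(cs,S(o.x,pl+[[0,.176,.078],[0,-.176,.078],[.285,.176,.078],[.285,-.176,.078],[-o.x[3],.156,.058],[-o.x[3],-.156,.058]])): cv2.circle(im,tuple(np.int32(p.round())),1,(0,255,0),-1)
cv2.imwrite('pics/sc1.png',cv2.resize(im[190:400,260:500],None,fx=3.2,fy=2.8,interpolation=cv2.INTER_CUBIC))
im=cv2.imread('pics/top0.png'); 
for p in proj(ct,S(o.x,pl+[[0,.176,.078],[0,-.176,.078],[.285,.176,.078],[.285,-.176,.078],[-o.x[3],.156,.058],[-o.x[3],-.156,.058]])): cv2.circle(im,tuple(np.int32(p.round())),1,(0,255,0),-1)
cv2.imwrite('pics/tp1.png',cv2.resize(im[95:315,115:345],None,fx=3.4,fy=2.7,interpolation=cv2.INTER_CUBIC))
E
```

```text
[0.5638104  0.09159415 0.08562884 0.08560397] [[-1.4  0.6]
 [ 0.8 -0.2]
 [-0.  -1.4]
 [-1.1 -1. ]
 [ 0.7  2.9]
 [-1.2 -0.3]
 [ 0.9  0.2]
 [-0.5 -0.5]]
[ 0.60150908 -0.05433116  0.15549995] [[ 0.59656575 -0.05614578  0.153     ]]
```

View pics/sc1.png

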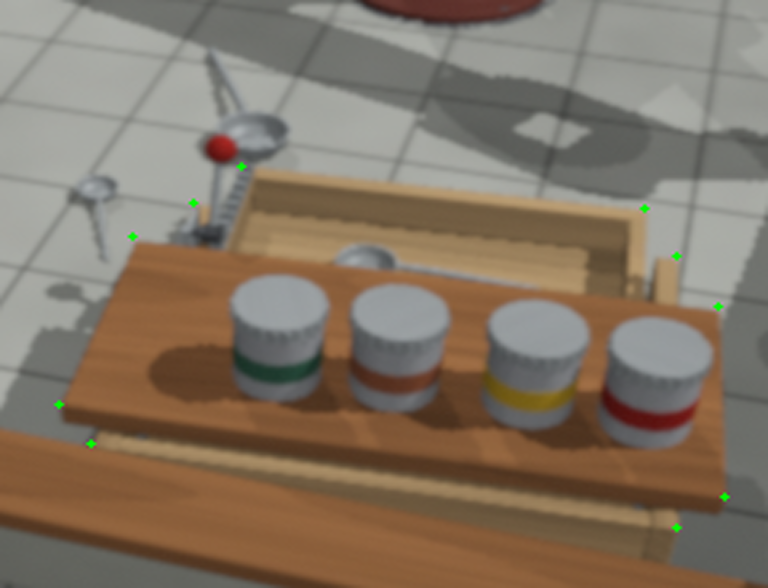

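View pics/tp1.png

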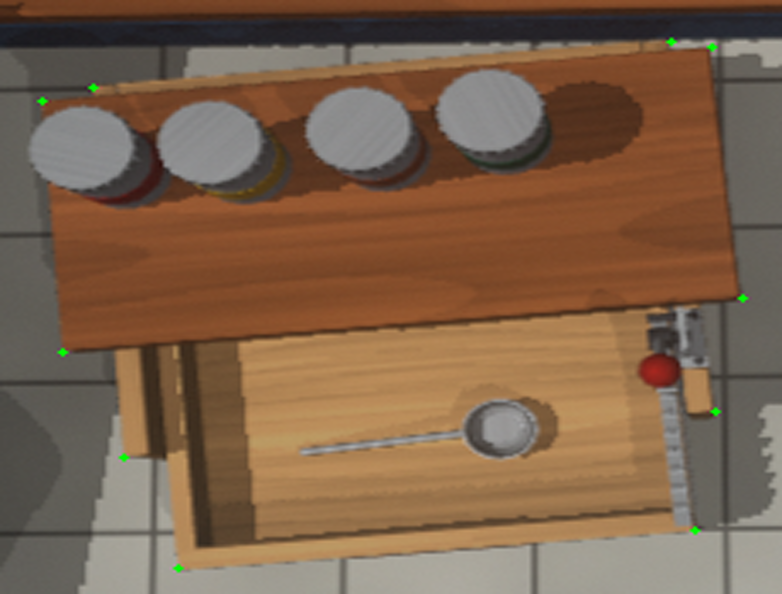

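```bash
cat >> h.py <<'E'
SH=np.array([0.5638,0.0916,0.0856])
def go(xs,ys,z,k):
    """target TCP in shelf coords; k: yaw choice, tool z along shelf (k*90deg from x)"""
    o=ctrl.get_obs(); M=R.from_rotvec(o['tool_rot']).as_matrix(); a=SH[2]+np.radians(90*k)
    zz=np.array([np.cos(a),np.sin(a),0]); yy=np.array([0,0,-1.]); T=np.c_[np.cross(yy,zz),yy,zz]
    t=S(SH,[[xs,ys,z]])[0]; c,s=np.cos(SH[2]),np.sin(SH[2]); d=o['tool_pos'][:2]-SH[:2]
    print('t',o['t'],'q',o['q'].round(2),'pos',o['tool_pos'].round(4),'shelfxy',(c*d[0]+s*d[1]).round(4),(-s*d[0]+c*d[1]).round(4),'F',o['contact_force'].round(1),'op',round(o['opening'],3))
    print('target',t.round(4),'delta tool mm',(M.T@(t-o['tool_pos'])*1000).round(1),'rot deg',np.degrees(R.from_matrix(M.T@T).as_rotvec()).round(1))
E
python3 - <<'E'
from h import *
o=ctrl.get_obs();print(R.from_rotvec(o['tool_rot']).as_matrix().round(2))
for k in range(4): go(-.03,-.15,.24,k)
E
```

```text
[[ 0.95 -0.    0.33]
 [-0.33 -0.    0.95]
 [-0.   -1.   -0.  ]]
t 1.25 q [ 1.12  0.05  1.61  0.    1.48 -0.12] pos [0.2036 0.5909 0.2453] shelfxy -0.3162 0.5283 F [-0.4 -0.2  0.4] op 0.086
target [ 0.5467 -0.0604  0.24  ] delta tool mm [ 536.6    5.3 -504. ] rot deg [ 0.  66.1 -0. ]
t 1.25 q [ 1.12  0.05  1.61  0.    1.48 -0.12] pos [0.2036 0.5909 0.2453] shelfxy -0.3162 0.5283 F [-0.4 -0.2  0.4] op 0.086
target [ 0.5467 -0.0604  0.24  ] delta tool mm [ 536.6    5.3 -504. ] rot deg [  0.  -23.9  -0. ]
t 1.25 q [ 1.12  0.05  1.61  0.    1.48 -0.12] pos [0.2036 0.5909 0.2453] shelfxy -0.3162 0.5283 F [-0.4 -0.2  0.4] op 0.086
target [ 0.5467 -0.0604  0.24  ] delta tool mm [ 536.6    5.3 -504. ] rot deg [  -0.  -113.9   -0. ]
t 1.25 q [ 1.12  0.05  1.61  0.    1.48 -0.12] pos [0.2036 0.5909 0.2453] shelfxy -0.3162 0.5283 F [-0.4 -0.2  0.4] op 0.086
target [ 0.5467 -0.0604  0.24  ] delta tool mm [ 536.6    5.3 -504. ] rot deg [  0.  156.1   0. ]
```

Emit:
{"op": "servo_tool", "data": {
  "delta_pos": [
    [0.035,0,-0.033],
    [0.035,0,-0.033],
    [0.035,0,-0.033],
    [0.03,0,-0.035],
    [0.03,0,-0.035]
  ],
  "dr": [
    [0,-8,0],
    [0,-8,0],
    [0,-8,0],
    [0,0,0],
    [0,0,0]
  ],
  "grip": [0,0,0,0,0]
}}

```text
t: 1.88
tool_pos: [0.3566, 0.4085, 0.2456]
tool_rot: [-1.568, -0.086, 0.084]
contact_force: [0.5, 0.4, -0.2]
opening: 0.0002
```

```bash
python3 -c "
from h import *
go(-.03,-.15,.24,1)"
```

```text
t 1.875 q [ 0.72 -0.15  1.81  0.    1.48 -0.96] pos [0.3566 0.4085 0.2456] shelfxy -0.1794 0.3334 F [ 0.5  0.4 -0.2] op 0.0
target [ 0.5467 -0.0604  0.24  ] delta tool mm [ 138.5    5.2 -486.7] rot deg [-0.1  1.3  0.1]
```

Emit:
{"op": "servo_tool", "data": {
  "delta_pos": [
    [0.014,0,-0.052],
    [0.014,0,-0.052],
    [0.014,0,-0.052],
    [0.014,0,-0.052],
    [0.014,0,-0.052]
  ],
  "dr": [
    [0,0.5,0],
    [0,0.5,0],
    [0,0,0],
    [0,0,0],
    [0,0,0]
  ],
  "grip": [0,0,0,0,0]
}}

```text
t: 2.5
tool_pos: [0.4544, 0.1489, 0.2466]
tool_rot: [-1.567, -0.076, 0.067]
contact_force: [0.4, -0.8, 0.5]
opening: 0.0004
```

Emit:
{"op": "servo_tool", "data": {
  "delta_pos": [
    [0.012,0,-0.052],
    [0.012,0,-0.052],
    [0.012,0,-0.052],
    [0.012,0,-0.045],
    [0,0,0]
  ],
  "dr": [
    [0,0,0],
    [0,0,0],
    [0,0,0],
    [0,0,0],
    [0,0,0]
  ],
  "grip": [0,0,0,0,0]
}}

```text
t: 3.12
tool_pos: [0.5224, -0.0569, 0.2479]
tool_rot: [-1.568, -0.075, 0.06]
contact_force: [-0.3, 0.7, -0.2]
opening: -0.0001
```

```bash
python3 -c "
from h import *
go(-.03,-.15,.165,1)
cv2.imwrite('pics/w1.png',ctrl.get_image('wrist')[:,:,::-1]);cv2.imwrite('pics/s2.png',cv2.resize(ctrl.get_image('scene')[180:400,230:500,::-1],None,fx=2.8,fy=2.7))"
```

```text
t 3.125 q [-0.25 -0.2   1.84  0.    1.48 -1.91] pos [ 0.5224 -0.0569  0.2479] shelfxy -0.0539 -0.1444 F [-0.3  0.7 -0.2] op -0.0
target [ 0.5467 -0.0604  0.165 ] delta tool mm [23.1 83.1 -5.7] rot deg [-0.1  0.   0.5]
```

View pics/w1.png

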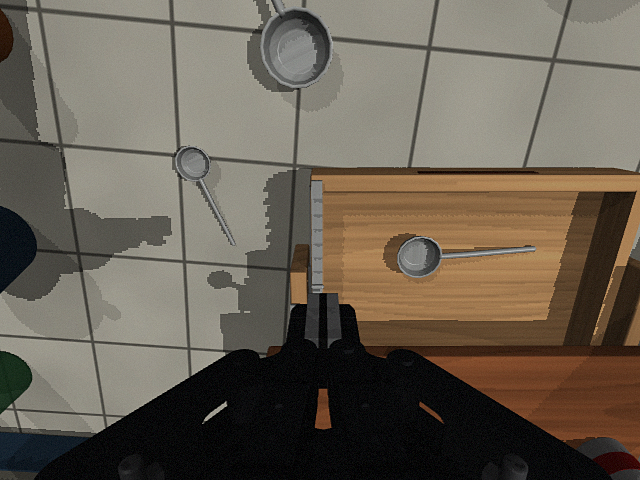

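View pics/s2.png

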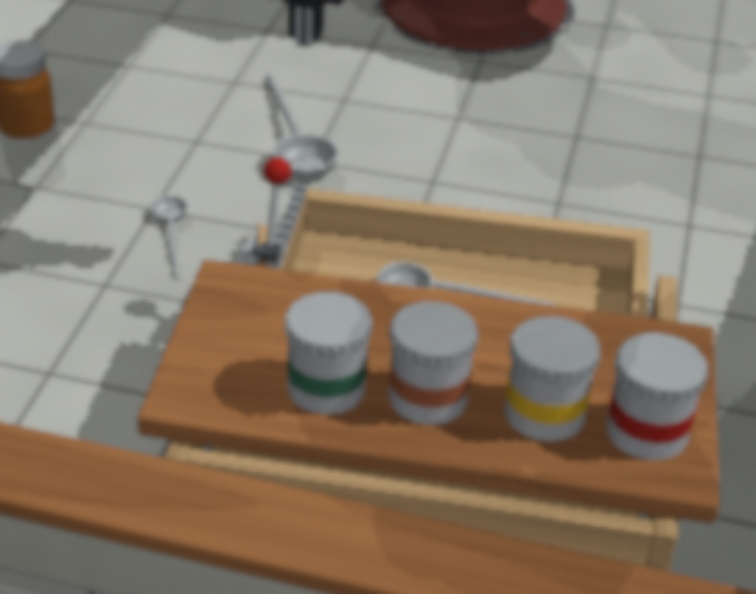

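The wrist image shows the fingers heading for the lever column (320,300), with the rack just below it. The scene image shows the ball still forward at crop (277,170). I'm lowering the tool in front of the ball.

Emit:
{"op": "servo_tool", "data": {
  "delta_pos": [
    [0,0.046,-0.003],
    [0,0.046,-0.003],
    [0,0.006,0],
    [0,0,0]
  ],
  "dr": [
    [0,0,0.3],
    [0,0,0],
    [0,0,0],
    [0,0,0]
  ],
  "grip": [0,0,0,0]
}}

```text
t: 3.72
tool_pos: [0.524, -0.0557, 0.1511]
tool_rot: [-1.567, -0.082, 0.068]
contact_force: [0.3, -0.4, 0.5]
opening: 0.0
```

```bash
python3 -c "
from h import *
go(-.01,-.15,.155,1)"
```

```text
t 3.725 q [-0.25 -0.11  1.93  0.    1.31 -1.92] pos [ 0.524  -0.0557  0.1511] shelfxy -0.0522 -0.1433 F [ 0.3 -0.4  0.5] op 0.0
target [ 0.5667 -0.0587  0.155 ] delta tool mm [42.2 -3.6 -7.1] rot deg [-0.1  0.6  0.5]
```

Emit:
{"op": "servo_tool", "data": {
  "delta_pos": [
    [0.025,-0.003,-0.007],
    [0.025,0,0],
    [0.02,0,0],
    [0.015,0,0],
    [0.015,0,0]
  ],
  "dr": [
    [0,0.5,0.5],
    [0,0,0],
    [0,0,0],
    [0,0,0],
    [0,0,0]
  ],
  "grip": [0,0,0,0,0]
}}

```text
t: 4.35
tool_pos: [0.6323, -0.0514, 0.1689]
tool_rot: [-1.572, -0.085, 0.057]
contact_force: [-0.2, 0.4, 0.0]
opening: 0.0
```

```bash
python3 -c "
from h import *
go(.055,-.15,.155,1)
cv2.imwrite('pics/s3.png',cv2.resize(ctrl.get_image('scene')[180:400,230:500,::-1],None,fx=2.8,fy=2.7))"
```

```text
t 4.35 q [-0.2   0.12  1.67  0.    1.33 -1.86] pos [ 0.6323 -0.0514  0.1689] shelfxy 0.056 -0.1483 F [-0.2  0.4  0. ] op 0.0
target [ 0.6314 -0.0531  0.155 ] delta tool mm [-1.3 13.9 -1.6] rot deg [0.2 0.3 1. ]
```

View pics/s3.png

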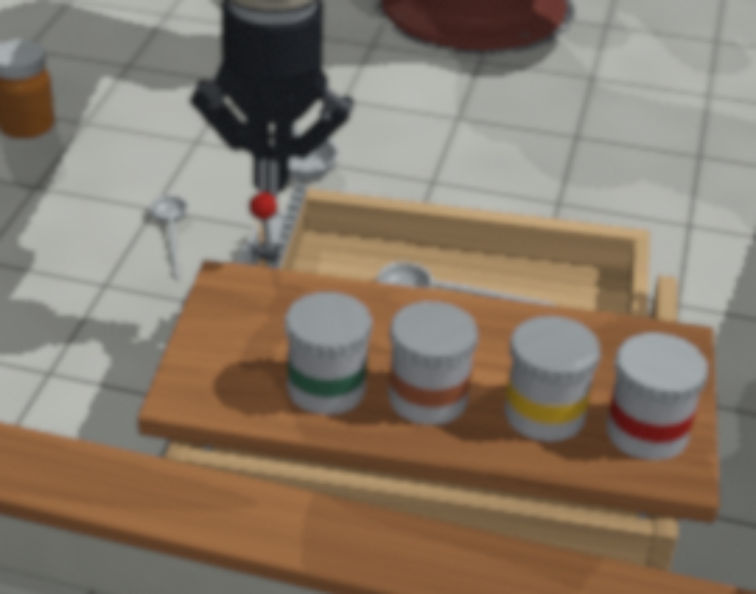

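Emit:
{"op": "servo_tool", "data": {
  "delta_pos": [
    [0,0.01,0],
    [0,0,0],
    [0,0,0]
  ],
  "dr": [
    [0,0,0],
    [0,0,0],
    [0,0,0]
  ],
  "grip": [0,0,0]
}}

```text
t: 4.78
tool_pos: [0.6347, -0.0508, 0.1621]
tool_rot: [-1.573, -0.091, 0.053]
contact_force: [0.1, 0.7, 0.4]
opening: 0.0004
```

```bash
python3 -c "
from h import *
go(.055,-.15,.155,1)
cv2.imwrite('pics/s4.png',cv2.resize(ctrl.get_image('scene')[180:400,230:500,::-1],None,fx=2.8,fy=2.7))
print(proj(cam('scene'),S(SH,[[.02,-.15,.153],[.09,-.15,.153]])))"
```

```text
t 4.775 q [-0.2   0.13  1.67  0.    1.32 -1.86] pos [ 0.6347 -0.0508  0.1621] shelfxy 0.0585 -0.1479 F [0.1 0.7 0.4] op 0.0
target [ 0.6314 -0.0531  0.155 ] delta tool mm [-3.7  7.1 -2. ] rot deg [0.3 0.3 1.3]
[[328.53501703 242.04215478]
 [321.82866301 260.49628782]]
```

View pics/s4.png

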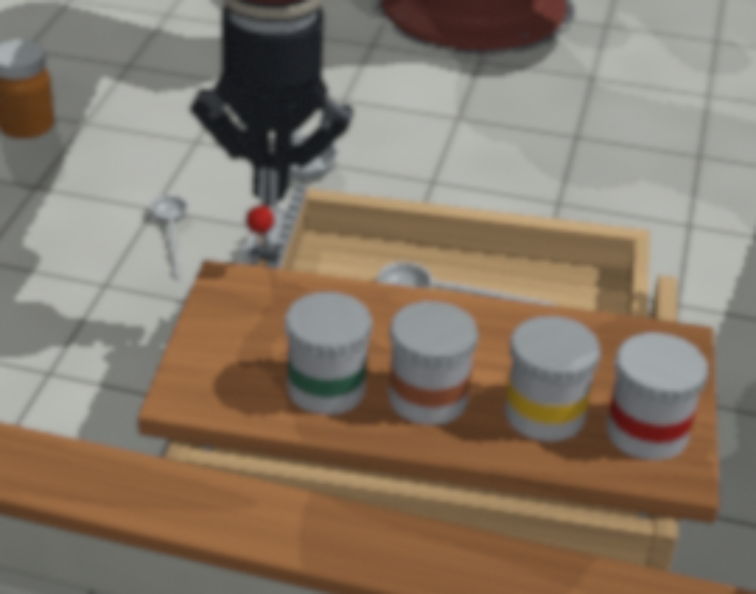

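The ball is at crop (261,220), which is full-frame (323,261). The back position predicts (322,260), so the lever is flipped back. Next I go to the tray front.

Emit:
{"op": "servo_tool", "data": {
  "delta_pos": [
    [-0.045,0,0.01],
    [-0.045,0,0.04],
    [-0.045,0,0.04],
    [-0.045,0,0.04],
    [-0.02,0,0.03]
  ],
  "dr": [
    [0,0,1],
    [0,0,0],
    [0,0,0],
    [0,0,0],
    [0,0,0]
  ],
  "grip": [0,0,0,0,0]
}}

```text
t: 5.45
tool_pos: [0.4153, 0.0916, 0.1587]
tool_rot: [-1.574, -0.072, 0.063]
contact_force: [0.4, 0.0, 0.5]
opening: 0.0001
```

```bash
python3 -c "
from h import *
go(-.14,0,.042,1)"
```

```text
t 5.45 q [ 0.04 -0.4   2.15 -0.    1.38 -1.61] pos [0.4153 0.0916 0.1587] shelfxy -0.1479 0.0127 F [0.4 0.  0.5] op 0.0
target [0.4243 0.0796 0.042 ] delta tool mm [  7.3 116.8 -12.2] rot deg [0.2 0.  0.3]
```

Emit:
{"op": "servo_tool", "data": {
  "delta_pos": [
    [0,0.045,-0.004],
    [0,0.045,-0.004],
    [0,0.025,-0.004],
    [0,0.002,0]
  ],
  "dr": [
    [0,0,0],
    [0,0,0],
    [0,0,0],
    [0,0,0]
  ],
  "grip": [0,0,0,0]
}}

```text
t: 5.95
tool_pos: [0.4161, 0.081, 0.0411]
tool_rot: [-1.573, -0.081, 0.061]
contact_force: [0.7, -0.4, 0.6]
opening: 0.0002
```

```bash
python3 -c "
from h import *
go(-.14,0,.042,1)
cv2.imwrite('pics/t5.png',ctrl.get_image('top')[:,:,::-1])"
```

```text
t 5.95 q [ 0.02 -0.23  2.24 -0.    1.12 -1.64] pos [0.4161 0.081  0.0411] shelfxy -0.148 0.0021 F [ 0.7 -0.4  0.6] op 0.0
target [0.4243 0.0796 0.042 ] delta tool mm [ 8.  -0.8 -2.1] rot deg [0.2 0.3 0.7]
```

View pics/t5.png

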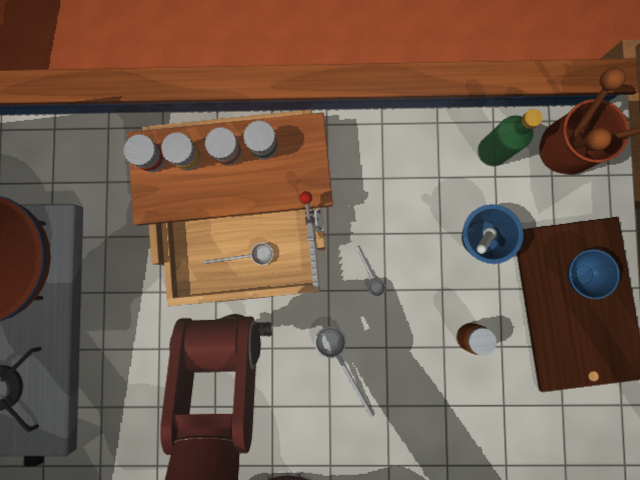

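The top image shows the ball back at (306,198) over the plank, the spoon still in the tray, and the gripper in front of the tray. Now I push slowly.

Emit:
{"op": "servo_tool", "data": {
  "delta_pos": [
    [0.012,0,0],
    [0.012,0,0],
    [0.01,0,0],
    [0.008,0,0],
    [0.008,0,0]
  ],
  "dr": [
    [0,0,0.5],
    [0,0,0],
    [0,0,0],
    [0,0,0],
    [0,0,0]
  ],
  "grip": [0,0,0,0,0]
}}

```text
t: 6.62
tool_pos: [0.4714, 0.0861, 0.0474]
tool_rot: [-1.574, -0.08, 0.062]
contact_force: [-2.4, -0.1, -0.1]
opening: -0.0003
```

```bash
python3 -c "
from h import *
go(-.012,0,.042,1)"
```

```text
t 6.625 q [ 0.03 -0.09  2.11 -0.    1.11 -1.63] pos [0.4714 0.0861 0.0474] shelfxy -0.0925 0.0024 F [-2.4 -0.1 -0.1] op -0.0
target [0.5518 0.0906 0.042 ] delta tool mm [80.4  6.3 -2.8] rot deg [0.3 0.3 0.7]
```

Emit:
{"op": "servo_tool", "data": {
  "delta_pos": [
    [0.008,0.003,-0.001],
    [0.008,0.002,0],
    [0.008,0.001,0],
    [0.008,0.001,0],
    [0.008,0.001,0]
  ],
  "dr": [
    [0,0,0.3],
    [0,0,0],
    [0,0,0],
    [0,0,0],
    [0,0,0]
  ],
  "grip": [0,0,0,0,0]
}}

```text
t: 7.25
tool_pos: [0.5127, 0.0887, 0.0383]
tool_rot: [-1.574, -0.073, 0.069]
contact_force: [-2.0, -0.5, 1.7]
opening: 0.0001
```

```bash
python3 -c "
from h import *
go(-.012,0,.042,1)
cv2.imwrite('pics/t6.png',ctrl.get_image('top')[95:315,115:345,::-1])"
```

```text
t 7.25 q [ 0.03  0.03  2.01 -0.01  1.1  -1.63] pos [0.5127 0.0887 0.0383] shelfxy -0.0511 0.0015 F [-2.  -0.5  1.7] op 0.0
target [0.5518 0.0906 0.042 ] delta tool mm [39.1 -3.7 -1.7] rot deg [0.3 0.3 0.1]
```

View pics/t6.png

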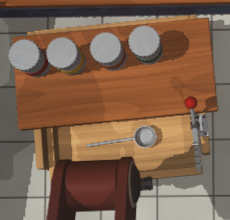

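The tray is sliding in with about 2 N, the spoon is lying still, and the ball is still back at crop (191,103).

Emit:
{"op": "servo_tool", "data": {
  "delta_pos": [
    [0.008,0,-0.001],
    [0.008,0,0],
    [0.007,0,0],
    [0.006,0,0],
    [0.004,0,0]
  ],
  "dr": [
    [0,0,0],
    [0,0,0],
    [0,0,0],
    [0,0,0],
    [0,0,0]
  ],
  "grip": [0,0,0,0,0]
}}

```text
t: 7.92
tool_pos: [0.5484, 0.0911, 0.038]
tool_rot: [-1.574, -0.073, 0.069]
contact_force: [-2.4, 0.1, 0.9]
opening: -0.0001
```

Emit:
{"op": "servo_tool", "data": {
  "delta_pos": [
    [0.003,0,0],
    [0.003,0,0]
  ],
  "dr": [
    [0,0,0],
    [0,0,0]
  ],
  "grip": [0,0]
}}

```text
t: 8.18
tool_pos: [0.553, 0.0915, 0.0379]
tool_rot: [-1.574, -0.069, 0.073]
contact_force: [-14.6, -1.9, 10.9]
opening: 0.0001
```

```bash
python3 -c "
from h import *
go(-.012,0,.042,1)"
```

```text
t 8.175 q [ 0.03  0.13  1.91 -0.01  1.11 -1.63] pos [0.553  0.0915 0.0379] shelfxy -0.0107 0.0008 F [-14.6  -1.9  10.9] op 0.0
target [0.5518 0.0906 0.042 ] delta tool mm [-1.3 -4.1 -0.8] rot deg [ 0.3  0.3 -0.2]
```

The force jumped to 14.6 N at TCP x −10.7 mm in the shelf frame, where −11 mm was expected for fully home, so this is the hard stop. Now I back off, lift and check.

Emit:
{"op": "servo_tool", "data": {
  "delta_pos": [
    [-0.01,0,0],
    [-0.025,0,0],
    [-0.01,-0.04,-0.02],
    [0,-0.06,-0.03],
    [0,-0.06,-0.04]
  ],
  "dr": [
    [0,0,0],
    [0,0,0],
    [0,0,0],
    [0,0,0],
    [0,0,0]
  ],
  "grip": [0,0,0,0,0]
}}

```text
t: 8.8
tool_pos: [0.5129, 0.0039, 0.1887]
tool_rot: [-1.574, -0.072, 0.077]
contact_force: [0.9, -0.1, 0.0]
opening: 0.0002
```

Emit:
{"op": "servo_tool", "data": {
  "delta_pos": [
    [0,-0.04,-0.04],
    [0,0,0]
  ],
  "dr": [
    [0,0,0],
    [0,0,0]
  ],
  "grip": [0,0]
}}

```text
t: 9.05
tool_pos: [0.52, -0.0392, 0.2371]
tool_rot: [-1.578, -0.082, 0.063]
contact_force: [0.3, 1.1, -0.2]
opening: 0.0
```

```bash
python3 -c "
from h import *
go(.13,-.15,.24,1)
cv2.imwrite('pics/w7.png',ctrl.get_image('wrist')[:,:,::-1]);cv2.imwrite('pics/s7.png',cv2.resize(ctrl.get_image('scene')[180:400,230:500,::-1],None,fx=2.8,fy=2.7))
cv2.imwrite('pics/t7.png',cv2.resize(ctrl.get_image('top')[95:315,115:345,::-1],None,fx=3.4,fy=2.7))
print(proj(cam('wrist'),S(SH,[[0,.176,.078],[0,-.176,.078],[0,.156,.058],[0,-.156,.058]])))"
```

```text
t 9.05 q [-0.22 -0.2   1.87 -0.01  1.46 -1.88] pos [ 0.52   -0.0392  0.2371] shelfxy -0.0548 -0.1266 F [ 0.3  1.1 -0.2] op 0.0
target [ 0.7061 -0.0467  0.24  ] delta tool mm [184.7  -0.5 -24.6] rot deg [0.5 0.4 0.7]
[[660.02354793 288.13334309]
 [264.70477588 283.97630507]
 [619.64763513 278.11912583]
 [289.2578798  274.65599212]]
```

View pics/w7.png

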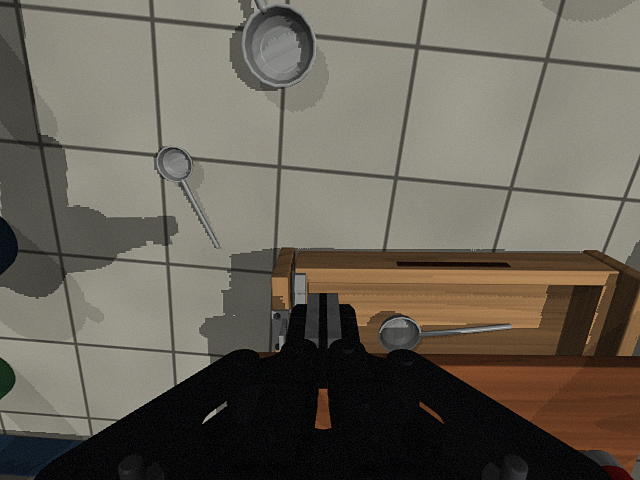

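View pics/s7.png

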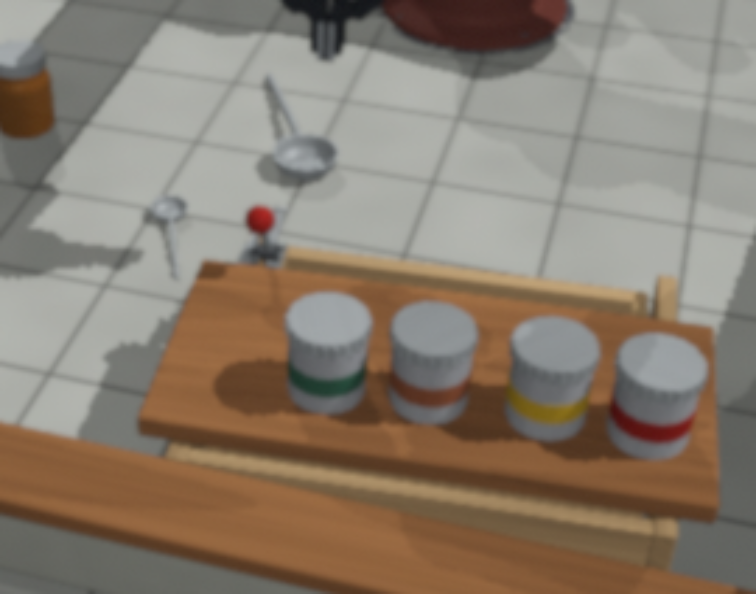

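View pics/t7.png

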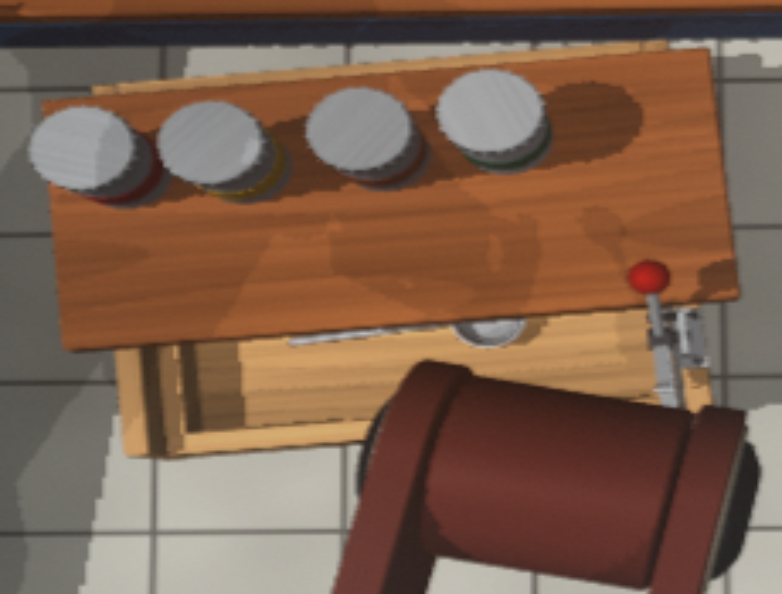

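The wrist image shows the front board flush with the cheek fronts, with all edges on row ~250. The spoon is lying in the tray at (400,333), and the ball is still back. Next I pass over the ball and come down behind it.

```bash
python3 -c "
from h import *
c=cam('top')
for u,v in ((259,136),(221,143)):
  d=atz(c,u,v,.168)[:2]-SH[:2]; cc,s=np.cos(SH[2]),np.sin(SH[2]); print(cc*d[0]+s*d[1],-s*d[0]+cc*d[1])
d=atz(c,115+649/3.4,95+278/2.7,.153)[:2]-SH[:2];print('ball',cc*d[0]+s*d[1],-s*d[0]+cc*d[1])"
```

```text
0.21204244284799934 -0.07408117396853559
0.2060003523906 -0.00220256219605979
ball 0.08985105611900171 -0.14980681856882355
```

Emit:
{"op": "servo_tool", "data": {
  "delta_pos": [
    [0.04,-0.01,-0.008],
    [0.045,-0.005,-0.006],
    [0.045,0,-0.006],
    [0.045,0,-0.005],
    [0,0,0]
  ],
  "dr": [
    [0.3,0.3,0.5],
    [0,0,0],
    [0,0,0],
    [0,0,0],
    [0,0,0]
  ],
  "grip": [0,0,0,0,0]
}}

```text
t: 9.82
tool_pos: [0.6919, -0.0371, 0.2269]
tool_rot: [-1.563, -0.053, 0.1]
contact_force: [-0.6, -0.6, -1.0]
opening: 0.0001
```

```bash
python3 -c "
from h import *
go(.135,-.15,.157,1)"
```

```text
t 9.825 q [-0.16  0.24  1.44 -0.    1.49 -1.83] pos [ 0.6919 -0.0371  0.2269] shelfxy 0.1166 -0.1392 F [-0.6 -0.6 -1. ] op 0.0
target [ 0.7111 -0.0463  0.157 ] delta tool mm [ 20.3  69.3 -11.6] rot deg [-0.4  0.7 -1.7]
```

Emit:
{"op": "servo_tool", "data": {
  "delta_pos": [
    [0.02,0,-0.011],
    [0.003,0.025,0],
    [0,0.03,0],
    [0,0.012,0],
    [0,0,0]
  ],
  "dr": [
    [0,0.5,-1.5],
    [0,0,0],
    [0,0,0],
    [0,0,0],
    [0,0,0]
  ],
  "grip": [0,0,0,0,0]
}}

```text
t: 10.45
tool_pos: [0.7091, -0.0393, 0.1494]
tool_rot: [-1.559, -0.062, 0.087]
contact_force: [-0.0, -0.1, -0.1]
opening: 0.0003
```

```bash
python3 -c "
from h import *
go(.135,-.15,.157,1)
cv2.imwrite('pics/s8.png',cv2.resize(ctrl.get_image('scene')[180:400,230:500,::-1],None,fx=2.8,fy=2.7))"
```

```text
t 10.45 q [-0.16  0.33  1.46  0.01  1.37 -1.83] pos [ 0.7091 -0.0393  0.1494] shelfxy 0.1336 -0.1429 F [-0.  -0.1 -0.1] op 0.0
target [ 0.7111 -0.0463  0.157 ] delta tool mm [ 1.2 -7.7 -7.1] rot deg [-0.6  0.5 -0.9]
```

View pics/s8.png

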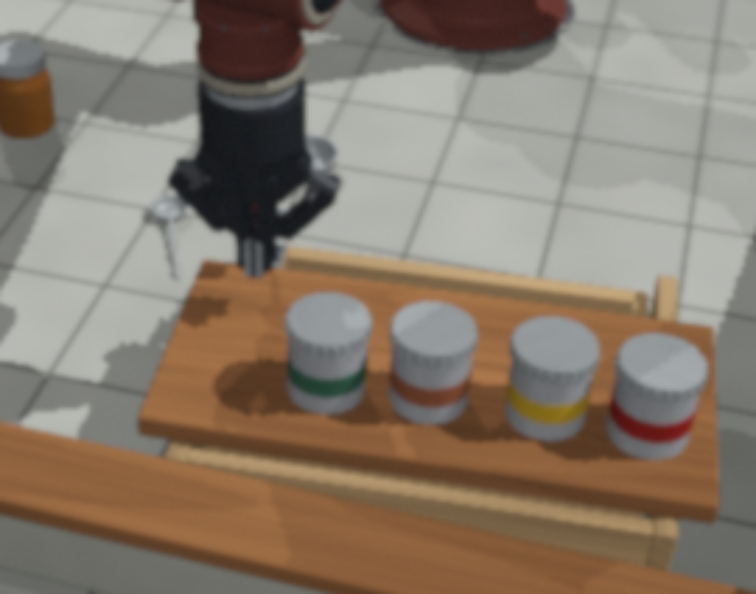

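The fingers are behind the lever, at crop (255,270), clear of the green tin. I'm pulling the lever forward past upright.

Emit:
{"op": "servo_tool", "data": {
  "delta_pos": [
    [-0.015,-0.007,-0.007],
    [-0.015,-0.002,0],
    [-0.015,-0.002,0],
    [-0.015,-0.001,0],
    [-0.013,-0.001,0]
  ],
  "dr": [
    [0,0.5,-0.5],
    [0,0,0],
    [0,0,0],
    [0,0,0],
    [0,0,0]
  ],
  "grip": [0,0,0,0,0]
}}

```text
t: 11.12
tool_pos: [0.6375, -0.0525, 0.1708]
tool_rot: [-1.561, -0.072, 0.065]
contact_force: [0.5, -0.9, 0.0]
opening: 0.0002
```

Emit:
{"op": "servo_tool", "data": {
  "delta_pos": [
    [0,0,0],
    [0,0,0],
    [0,0,0]
  ],
  "dr": [
    [0,0,0],
    [0,0,0],
    [0,0,0]
  ],
  "grip": [0,0,0]
}}

```text
t: 11.5
tool_pos: [0.6375, -0.0524, 0.1721]
tool_rot: [-1.561, -0.074, 0.064]
contact_force: [-0.3, -0.2, 0.1]
opening: -0.0001
```

```bash
python3 -c "
from h import *
go(.055,-.15,.157,1)
cv2.imwrite('pics/w9.png',ctrl.get_image('wrist')[:,:,::-1])
cv2.imwrite('pics/s9.png',cv2.resize(ctrl.get_image('scene')[180:400,230:500,::-1],None,fx=2.8,fy=2.7))"
```

```text
t 11.5 q [-0.2   0.14  1.65  0.01  1.35 -1.86] pos [ 0.6375 -0.0524  0.1721] shelfxy 0.0611 -0.1498 F [-0.3 -0.2  0.1] op -0.0
target [ 0.6314 -0.0531  0.157 ] delta tool mm [-6.2 15.  -0.3] rot deg [-0.5  0.1  0.4]
```

View pics/s9.png

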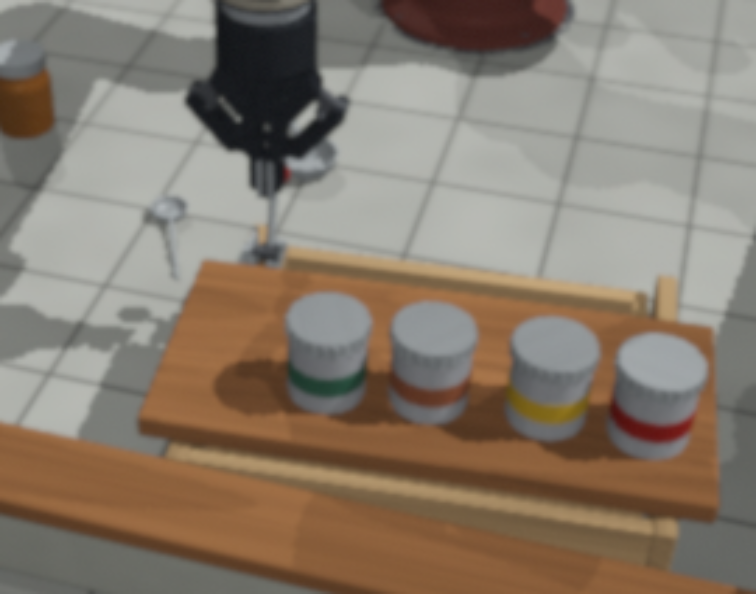

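View pics/w9.png

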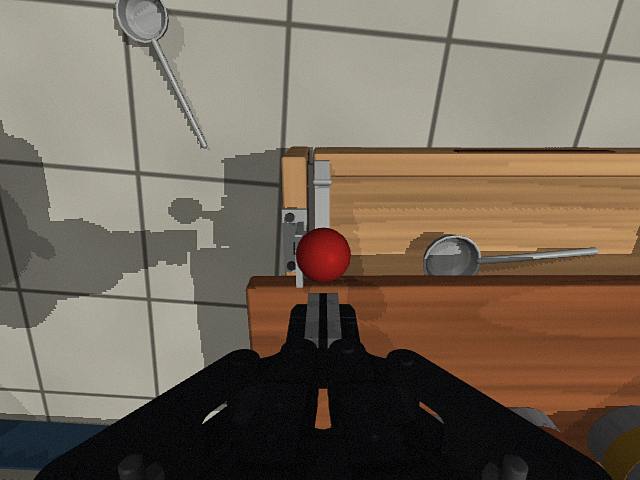

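The ball (wrist image 323,255) is forward of the gripper, and in the scene image it shows at crop (285,173), left of the fingers. Now I raise clear and verify.

Emit:
{"op": "servo_tool", "data": {
  "delta_pos": [
    [0.003,-0.03,0],
    [0,-0.04,0],
    [0,-0.03,0.03],
    [-0.02,0,0.05],
    [-0.04,0,0.05]
  ],
  "dr": [
    [0,0,0],
    [0,0,0],
    [0,0,0],
    [0,0,0],
    [0,0,0]
  ],
  "grip": [0,0,0,0,0]
}}

```text
t: 12.22
tool_pos: [0.5702, 0.0716, 0.2742]
tool_rot: [-1.56, -0.067, 0.061]
contact_force: [0.1, 0.8, 0.7]
opening: 0.0004
```

Emit:
{"op": "servo_tool", "data": {
  "delta_pos": [
    [-0.04,0,0.05],
    [-0.05,0,0.05],
    [-0.05,0,0.05],
    [0,0,0.05],
    [0,0,0]
  ],
  "dr": [
    [0,0,0],
    [0,0,0],
    [0,0,0],
    [0,0,0],
    [0,0,0]
  ],
  "grip": [0,0,0,0,0]
}}

```text
t: 12.85
tool_pos: [0.424, 0.2523, 0.276]
tool_rot: [-1.557, -0.072, 0.063]
contact_force: [-0.5, 0.0, -0.2]
opening: 0.0003
```

```bash
python3 -c "
from h import *
go(-.1,.15,.25,1)
cv2.imwrite('pics/t10.png',ctrl.get_image('top')[:,:,::-1])
cv2.imwrite('pics/s10.png',cv2.resize(ctrl.get_image('scene')[180:400,230:500,::-1],None,fx=2.8,fy=2.7))"
```

```text
t 12.85 q [ 0.38 -0.29  1.88  0.01  1.55 -1.28] pos [0.424  0.2523 0.276 ] shelfxy -0.1256 0.1721 F [-0.5  0.  -0.2] op 0.0
target [0.4513 0.2325 0.25  ] delta tool mm [ 25.4  25.9 -22.4] rot deg [-0.7  0.   0.4]
```

View pics/s10.png

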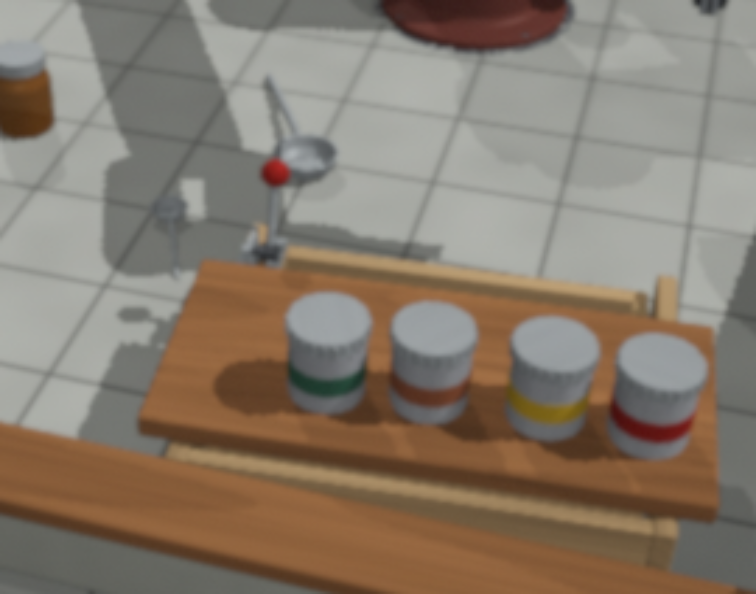

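View pics/t10.png

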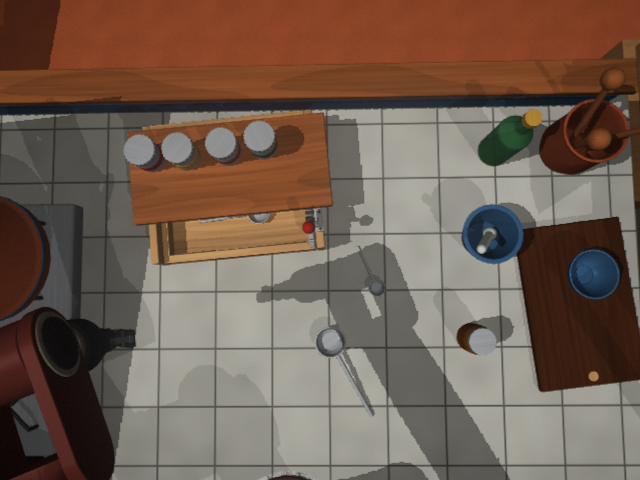

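```bash
python3 -c "
from h import *
im=cv2.imread('pics/t10.png'); c=cam('top')
cr=cv2.resize(im[190:275,140:340],None,fx=4,fy=4,interpolation=cv2.INTER_CUBIC)
for t,col in((0,(0,255,0)),(.005,(255,0,0))):
  for p in proj(c,S(SH,[[-t,.156,.058],[-t,-.156,.058],[-t,0.05,.058],[-t,-.05,.058]])):
    cv2.circle(cr,(int((p[0]-140)*4+2),int((p[1]-190)*4+2)),2,col,-1)
cv2.imwrite('pics/t10c.png',cr)
m=cv2.inRange(im,(0,0,120),(60,60,255))[190:260,290:325]; ys,xs=np.nonzero(m); u,v=xs.mean()+290,ys.mean()+190
m0=cv2.inRange(cv2.imread('pics/top0.png'),(0,0,120),(60,60,255))[190:260,290:325]; y0,x0=np.nonzero(m0)
print(u,v,x0.mean()+290,y0.mean()+190, proj(c,S(SH,[[.02,-.15,.153],[.03,-.15,.157],[.037,-.15,.1595]])))"
```

```text
306.6363636363636 227.77272727272728 307.0151515151515 232.34848484848484 [[309.46610253 234.90423178]
 [308.87284149 229.34551685]
 [308.46221401 225.45095431]]
```

View pics/t10c.png

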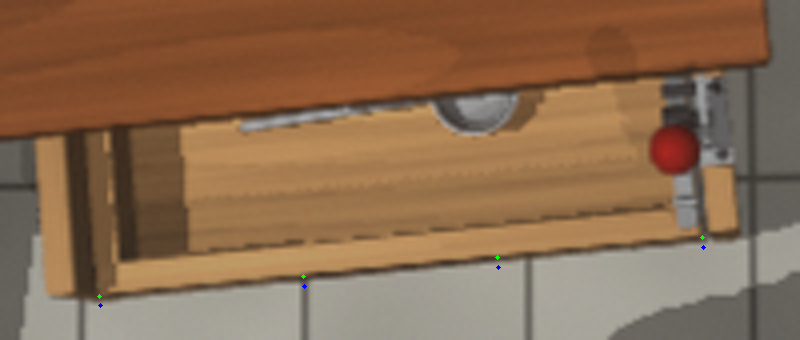

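Emit:
{"op": "servo_tool", "data": {
  "delta_pos": [
    [0,0,0],
    [0,0,0],
    [0,0,0],
    [0,0,0],
    [0,0,0]
  ],
  "dr": [
    [0,0,0],
    [0,0,0],
    [0,0,0],
    [0,0,0],
    [0,0,0]
  ],
  "grip": [0,0,0,0,0]
}}

```text
t: 13.58
tool_pos: [0.4267, 0.2472, 0.2756]
tool_rot: [-1.56, -0.064, 0.056]
contact_force: [-0.6, 0.2, 0.3]
opening: 0.0002
```

```bash
python3 -c "
from h import *
im=ctrl.get_image('top')[:,:,::-1]; m=cv2.inRange(im.copy(),(0,0,120),(60,60,255))[190:260,290:325]; ys,xs=np.nonzero(m); print(xs.mean()+290,ys.mean()+190)
a=cv2.imread('pics/scene0.png'); b=ctrl.get_image('scene')[:,:,::-1].copy(); cs=cam('scene')
for i in(a,b):
  m=cv2.inRange(i,(0,0,120),(60,60,255))[225:270,310:345]; ys,xs=np.nonzero(m); print(xs.mean()+310,ys.mean()+225)
import math
for q in (0,.05,.1,.15,.2,.26):
  t=q-.5236; P=S(SH,[[.055+.07*math.sin(t),-.15,.092+.07*math.cos(t)]]); print(q,proj(cam('top'),P),proj(cs,P))
"
```

```text
306.70588235294116 227.72058823529412
329.48387096774195 241.58064516129033
328.70588235294116 242.58823529411765
0 [[309.4745978  234.92482473]] [[328.53484564 242.1779522 ]]
0.05 [[309.28270675 233.19614587]] [[328.25372623 242.35151352]]
0.1 [[309.0897839  231.42864387]] [[327.96362649 242.60245496]]
0.15 [[308.89641075 229.62752577]] [[327.66522369 242.93077379]]
0.2 [[308.70317464 227.79815702]] [[327.35922921 243.3362541 ]]
0.26 [[308.47230365 225.57337667]] [[326.98306485 243.92405516]]
```

```bash
python3 -c "
from station import ctrl
print(ctrl.finish_job())"
```

```text
the job is handed in; nothing more can be done
None
```

I flipped the ratchet lever back, pushed the tray fully home, and flipped the lever forward again. The job is handed in, at about 13.7 s of the 51 s allowed.

- **Lever back:** the ball matched its predicted back position within about 1 px, and it stayed there through the whole push.
- **Tray:** it slid in at about 2.4 N. Then the force jumped to about 15 N at the position expected for the hard stop. In the last top picture the front board is flush with the cheek fronts, as near as the picture can show, and the spoon is still lying in the tray.
- **Lever forward:** the ball is forward and did not move between the last two pictures. I put its angle at about 0.1–0.2 rad, from two cameras that agree only roughly. That is inside the 0–0.26 forward range, but a little higher than at the start (about 0.05–0.1). It probably means the pawl rests higher on a tooth; I could not see the pawl itself.
- **Everything else:** the tins, jar and mortar look unmoved in the last pictures. I compared them by eye and did not measure them.
- **Gripper:** the arm was clear of everything at the end.

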